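# Lock the etching press's roller bushing with its pin

## Robot

A 7-joint arm with a two-finger parallel gripper is mounted at the origin on the work surface. World frame = base frame: x ahead of the robot, y to its left, z up, the work surface at z = 0. Lengths are in m, angles in rad, forces in N, time in s.
With the tool pointing down it reaches from about 0.425 to 0.975 m from the base axis. Payload 16.7 kg.
Tool frame: the origin (TCP) lies on the centre line of the jaws, within the pads' length; the fingertips stand 11 mm ahead of it and the grasp point (between the pads) lies 8 mm behind it; z points along the fingers, y is the line along which they close (so a half turn about z gives the same grasp; the last joint's range is limited). The gripper opens to 85 mm and grips with 20 to 120 N. Pads are 22 mm wide; open, the fingers measure 114 mm over their backs; the gripper's body (76 mm by 85 mm) begins 54 mm behind the grasp point. The pads swing forward as they close: fully open they stand 13 mm farther back than shut.
Start: joints at [1.071, 0.426, 0.074, 1.606, -0.034, 1.111, -0.067], TCP at [0.232, -0.634, 0.242] pointing down, gripper open.
Joint ranges: [-2.85, 2.85], [-0.5, 2.14], [-1.23, 1.37], [0.21, 2.46], [-1.02, 4.16], [0.16, 2.05], [-2.73, 2.73]. Speed limits (rad/s): [1.89, 1.89, 2.39, 2.39, 3.01, 3.01, 3.01].

## Interface

Orientations are given as a rotation vector (axis times angle).
In Python, from rig import sense, imaging, ctrl gives the robot as it stands.
- The arm moves only by the shell command python3 -m inch 'ROWS' [FORCE]. ROWS is JSON, one flat list of numbers, 5 for each row, row after row: the finger opening in mm, from 0 to 85.4, then the shift along the tool's x, y, z in mm, then the turn about the tool's z in degrees. A call has exactly 8 rows; each row shifts and turns the commanded pose from where the row before left it, along the tool's axes as they then stand; what a row does not reach is not made up. A row lasts 1/8 s, in which the tool goes at most 62.5 mm and 10.7 degrees, less where a joint would pass 70% of its speed; a pose out of reach is approached as far as the arm can. A call is refused whole if a number of a shift passes 62.5 or a number of a turn 10.7, either way. A call with a gripper value outside its range is refused whole. The fingers move at their own pace and stop on an object; FORCE is the grip in N (left out, the last holds). Time passes only in rows, so rows that do not move let the fingers close, or fill a call up. It gives the time, the measured TCP pose, the force, the opening and the grip force at its end, in the units of the state.
- sense(): the state, without advancing time (a new reading comes with each control period).
- imaging.camera(name): name is "side" or "top" or "wrist"; returns the picture (384x512x3 uint8, red, green, blue); there is no depth.
- imaging.get_calibration(name): a dict with "mtx" (3x3 intrinsics, pixels), "T" (4x4, takes a point from camera to world coordinates). Camera axes: x right, y down, z forward; pixel columns grow to the right and rows downward; lengths in m; the calibration is good to about 2 mm. A picture is of the moment at which its call begins: read the wrist's pose just before it. get_calibration takes no time and is no camera call; for the wrist camera it gives the pose at the moment of the call.
- ctrl.job_done(): hands the job in; it is judged then, once.
The state is a dict: "clock": time; "joints": joint angles; "dq": joint speeds; "tau": joint torques, N m; "tcp_pos": TCP position; "eef_rot": TCP orientation; "contact_force": force on the tool from outside, world axes, zero at the start; "moment": the same for the moment, N m; "opening": opening from 0.0 (shut) to 1.0 (fully open); "grasp_force": force on a finger pad.
Only numpy, scipy, OpenCV 4.12 (cv2) and the standard library are available. Lean on these libraries where they do the work, as an engineer would, in place of code of your own. Each camera call takes 0.05 s, during which the arm holds its last target. There are 200 camera calls.

## Task

Lock the throw-off of the small etching press: take the red-headed lock pin from the wooden tool block and stand it in the guide hole on top of the press frame beside the lever, letting go so that it rests on the bushing inside. Then swing the lever gently up and away from the robot until the bushing's hidden cross-hole comes under the pin and it drops in, stopping there without straining the pin, and finally press the pin straight down past its spring catch until its head sits flush on the guide. Leave the other things where they are.

Things in the scene. Friction and masses are not known exactly. Their poses are not given: they have to be found in the camera images.
- pin: Lock pin, 60 g, head up. Origin: centre of the underside of its head (the face that seats), z up. Head: red cylinder 24 mm across, z 0 to +30 mm. Below: neck 12 mm across, a rounded collar 15 mm across at z -10 to -11 mm, from z -16.5 mm a straight 10 mm shank to the tip at z -52 mm, its last 3 mm chamfered to 6 mm. At the start it stands in a hole of the tool block, head resting on it.
- tool_block: Fixed wooden block 210 x 75 x 65 mm (x, y, z). Origin: centre of its underside, z up. Three holes 18 mm across, 58 mm deep, along its x axis at x = -67, 0 and +67 mm: one holds the pin, the others a gouge each; which is where varies.
- press: Fixed etching press. Origin: centre of the underside of its base (320 x 300 mm), z up, x along the bed (420 x 170 mm, top 98 mm high), y along the rollers. Side frames at y -110 and +110 mm, each 130 mm along x, 40 mm thick, 184 mm high with a steel block (56 mm along x) on top up to 200 mm. The y -110 frame has bushing, guide hole and, outside, the lever; a star wheel outside the other: unused.
- guide_mouth (a point): Centre of the mouth of the vertical guide hole in the steel block of the frame at y -110 mm, at the height where the pin's head seats (200 mm above the table); axes as the press. 17 mm across for 16 mm of depth, then 11.5 mm for 21 mm. Two spring balls in the 17 mm part catch the pin's collar when its head is about 7 mm above the mouth; 8 to 15 N straight down snaps it past them and home.
- lever: Throw-off lever. Origin: on the turning axis, straight below the guide hole, 130 mm above the table. y: the turning axis, as the press's y; z: along the 110 mm arm. Positive turning about y swings it away from the robot. Starts 0.65 to 1.0 rad from upright, towards the robot; end stops 1.3 rad towards, 0.85 rad away. Stays where left: drag about 3 N at the grip, plus its weight (0.22 kg).
- lever_grip (a point): Middle of the lever's black grip, at (0, -89.5, 110) mm of the lever: revolving sleeve 22 mm across, 75 mm long, along y, outward from the frame; pinch or fork it from above, fingers closing along the press's x. The lever is clamped to the bushing at an angle that differs each time: the cross-hole lines up somewhere from 0.45 rad short of upright to 0.45 rad beyond it.
- gouge_a: Bystander: lino gouge with a light wooden mushroom handle 34 mm wide and 44 mm tall, standing blade down in the tool block. Origin: underside of its handle, on its axis, z up.
- gouge_b: Bystander: lino gouge with a blue mushroom handle 34 mm wide and 44 mm tall, standing blade down in the tool block. Origin: underside of its handle, on its axis, z up.
- wax_tray: Bystander: loose aluminium tray of yellow wax, 100 x 80 x 35 mm. Origin: centre of its underside.
- brush_jar: Bystander: loose green closed glass jar, 56 mm diameter, 80 mm tall. Origin: centre of its underside.
- bushing_top (a point): Point under the guide hole, 38 mm below its mouth, where the pin's tip rests on the bushing (its head then 14 mm above the mouth): a hidden barrel of 32 mm radius that turns with the lever, with one radial cross-hole 12 mm wide. When that comes under the pin, the pin falls 7 mm onto the spring balls and locks the lever but for 0.06 rad either way; 12 N more than the drag then strains it.
Things that resemble listed ones, but are neither listed nor needed, are in the scene too. Of the things that look like the pin, the smallest one is meant.

How it is judged:
On the way, in this order (a step that is already met when the one before it is completed fails the run):
1. the pin stands in the guide hole, let go, resting on the bushing (horizontal distance between pin and guide_mouth below 0.004 m and z of pin in the frame of guide_mouth between 0.0115 and 0.018 m and angle between pin's own z axis and vertical below 0.12 rad and contact force between pin and the fingers below 0.2 N), for 0.2 s.
2. the bushing is turned until the pin drops into its cross-hole (z of pin in the frame of guide_mouth below 0.0095 m and horizontal distance between pin and guide_mouth below 0.004 m), for 0.2 s.
At the end, for the whole second after the job is handed in: the pin is home in the guide and the bushing's cross-hole: the underside of its head within 2 mm of the guide's top, within 3 mm of the hole's axis, upright within 0.07 rad, and at rest (z of pin in the frame of guide_mouth below 0.002 m and horizontal distance between pin and guide_mouth below 0.003 m and angle between pin's own z axis and vertical below 0.07 rad and linear speed of pin below 0.02 m/s); the robot touches nothing.
It fails at once if the pin is strained by forcing the lever on after it has dropped, or forced against the bushing (over 75 N between them) (contact force between lever and pin above 75 N).
It fails at once if a gouge is pulled out or knocked (distance of any of gouge_a, gouge_b from where it was at the start of the episode above 0.02 m).
It fails at once if the wax tray or the jar is pushed away or tipped (distance of any of wax_tray, brush_jar from where it was at the start of the episode above 0.03 m or angle between brush_jar's own z axis and vertical above 0.3 rad).
It also fails if it takes over 72 s, if anything falls off the work surface, if the arm or the gripper's body presses on something with over 40 N, if the wrist force passes 120 N, or if a joint passes its speed limit or range.

## Working session

There is one attempt and no reset: what is moved stays moved. The work goes in short steps, Python scripts to look and compute and a shell command to move; the robot and the scene stay as the last step left them, time stands still between calls to the robot, and variables do not carry over. Pictures are saved under pics/ and viewed, at most 10 in all, crops included, and the job is handed in when it is done.

```bash
ls; mkdir -p pics
python3 - <<'E'
from rig import sense, imaging
import cv2,numpy as np
s=sense();print({k:np.round(v,3).tolist() for k,v in s.items()})
for n in("top","side"):
    im=imaging.camera(n);cv2.imwrite(f"pics/{n}0.png",im[...,::-1]);c=imaging.get_calibration(n);print(n,np.round(c["mtx"],1).tolist(),np.round(c["T"],3).tolist())
E
```

```text
pics
{'clock': 0.0, 'joints': [1.071, 0.427, 0.074, 1.607, -0.034, 1.111, -0.067], 'dq': [0.0, 0.001, -0.002, 0.002, 0.002, -0.001, -0.001], 'tau': [0.001, -94.982, 3.762, -46.35, 0.02, 0.01, -0.0], 'tcp_pos': [0.232, -0.634, 0.242], 'eef_rot': [-3.092, -0.548, 0.0], 'contact_force': [-0.533, 0.15, 0.048], 'moment': [0.025, -0.036, -0.039], 'grasp_force': 0.0, 'opening': 1.001}
top [[418.5, 0.0, 252.1], [0.0, 418.5, 194.3], [0.0, 0.0, 1.0]] [[0.026, -0.991, 0.127, 0.411], [-1.0, -0.026, 0.003, -0.101], [0.0, -0.127, -0.992, 1.127], [0.0, 0.0, 0.0, 1.0]]
side [[485.3, 0.0, 252.6], [0.0, 485.3, 193.8], [0.0, 0.0, 1.0]] [[0.939, -0.23, 0.257, 0.302], [-0.345, -0.608, 0.715, -0.777], [-0.008, -0.76, -0.65, 0.797], [0.0, 0.0, 0.0, 1.0]]
```

View pics/top0.png

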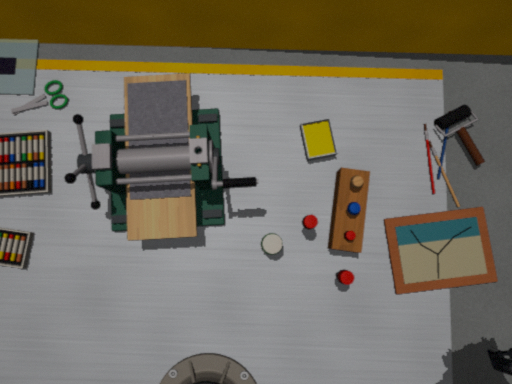

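View pics/side0.png

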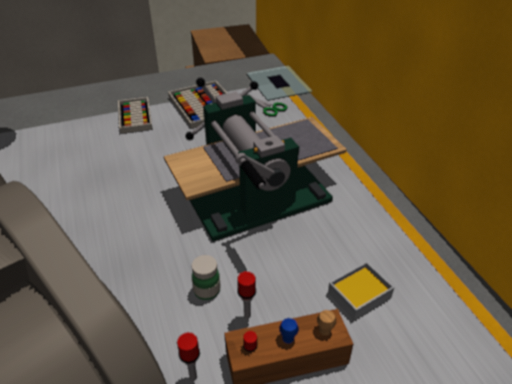

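The top picture shows the press at (165,165), the steel block with the guide at about (198,150) and the black grip at (238,182). Three things could be taken for the pin: the red head in the block at (350,236), and red-headed pieces at (310,222) and (345,277). The last two look larger and stand on stands outside the block. I'll check this in enlarged crops.

Run:
```python
import cv2,numpy as np
t=cv2.imread("pics/top0.png");s=cv2.imread("pics/side0.png")
f=lambda a,k:cv2.resize(a,None,fx=k,fy=k,interpolation=cv2.INTER_CUBIC)
a=f(t[120:220,170:270],4);b=f(t[160:290,290:375],400/130.)
c=f(s[85:245,180:350],300/160.)[:200]
a2=f(t[160:260,300:400],4)
cv2.imwrite("pics/c1.png",np.hstack([a,a2]))
cv2.imwrite("pics/c2.png",np.hstack([f(s[125:265,190:330],400/140.),f(s[260:384,170:294],400/124.)]))
```

```text
(no output)
```

View pics/c1.png

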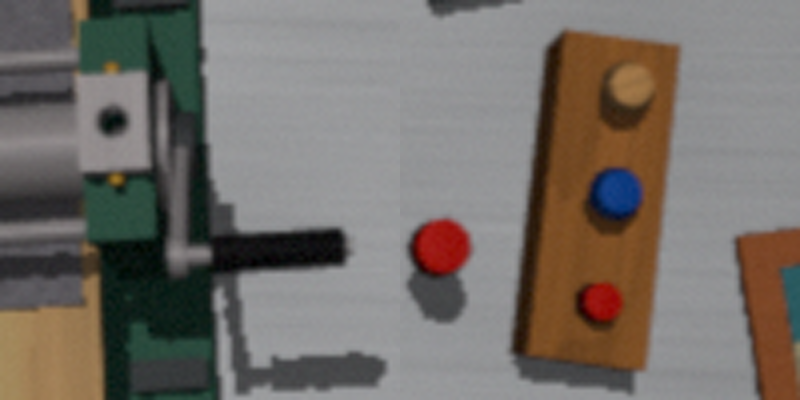

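View pics/c2.png

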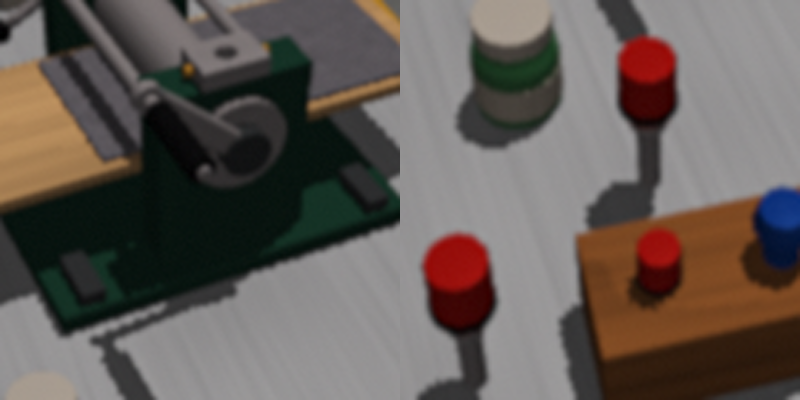

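The crops confirm the choice: the red head in the block, top centre at top-pixel (350.2,235.5) and side-pixel (250,336), is the smallest of the three. The guide hole is at top (198.2,150.2) and side (269.5,143). The middle of the grip is at top (239.7,182.7) and side (254,177.5).

```bash
cat > h.py <<'E'
import numpy as np
from scipy.spatial.transform import Rotation as R
from rig import sense, imaging
C={n:imaging.get_calibration(n) for n in("top","side")}
def ray(c,p):
    d=c["T"][:3,:3]@np.linalg.solve(c["mtx"],[p[0],p[1],1]);return c["T"][:3,3],d
def atz(c,p,z):
    o,d=ray(c,p);return o+d*(z-o[2])/d[2]
def tri(a,b):
    (o1,d1),(o2,d2)=a,b
    k=np.linalg.lstsq(np.c_[d1,-d2],o2-o1,rcond=None)[0]
    p,q=o1+k[0]*d1,o2+k[1]*d2;return (p+q)/2,np.linalg.norm(p-q)
def T(p):
    "world displacement from TCP to p, in tool axes (mm)"
    s=sense();return np.round(R.from_rotvec(s["eef_rot"]).inv().apply(np.array(p)-s["tcp_pos"])*1000,1)
E
python3 - <<'E'
from h import *
np.set_printoptions(precision=4,suppress=True)
t,s=C["top"],C["side"]
for n,a,b,z in(("pin",(350.0,235.3),(250,336.3),.095),("guide",(198,150),(269.3,142.9),.2),("grip",(239.7,182.5),(254,177.5),None)):
    print(n,tri(ray(t,a),ray(s,b)), z and (atz(t,a,z),atz(s,b,z)))
for z in(.19,.21): 
  p,q=atz(t,(223,183.2),z),atz(t,(256,181.5),z); print("grip ends",p,q, q-p,(p+q)/2)
# block corners top: crop (566,30),(680,45),(645,370),(515,355)
B=[(300+(x-400)/4,160+y/4) for x,y in((566,30),(680,45),(645,370),(527,355))]
P=np.array([atz(t,b,.065) for b in B]);print(P); 
e=P[0]-P[3]+P[1]-P[2];print("block yaw",np.arctan2(e[1],e[0]))
# steel block corners
B=[(170+x/4,120+y/4) for x,y in((78,72),(150,70),(152,170),(80,171))]
P=np.array([atz(t,b,.2) for b in B]);print(P,P.mean(0));e=P[0]-P[3]+P[1]-P[2];print("press yaw",np.arctan2(e[1],e[0]))
B=[(124,75),(190,74),(196.5,238),(127.5,241)]
P=np.array([atz(t,b,.098) for b in B]);e=P[0]-P[3]+P[1]-P[2];print("bed yaw",np.arctan2(e[1],e[0]),P.mean(0))
E
```

```text
pin (array([ 0.4498, -0.342 ,  0.0919]), np.float64(0.0026805172388381926)) (array([ 0.4484, -0.3409,  0.095 ]), array([ 0.4504, -0.3441,  0.095 ]))
guide (array([0.6293, 0.0266, 0.1989]), np.float64(0.0025055677381853503)) (array([0.6278, 0.0267, 0.2   ]), array([0.63  , 0.0251, 0.2   ]))
grip (array([ 0.558 , -0.0701,  0.1958]), np.float64(0.0030070087621965665)) None
grip ends [ 0.5549 -0.0318  0.19  ] [ 0.5607 -0.1064  0.19  ] [ 0.0059 -0.0746  0.    ] [ 0.5578 -0.0691  0.19  ]
grip ends [ 0.5518 -0.0333  0.21  ] [ 0.5575 -0.1063  0.21  ] [ 0.0057 -0.073   0.    ] [ 0.5547 -0.0698  0.21  ]
[[ 0.6231 -0.3266  0.065 ]
 [ 0.6152 -0.4     0.065 ]
 [ 0.4071 -0.376   0.065 ]
 [ 0.4145 -0.3019  0.065 ]]
block yaw -0.11638201093161275
[[0.6551 0.0472 0.2   ]
 [0.6574 0.0064 0.2   ]
 [0.5996 0.0029 0.2   ]
 [0.598  0.0435 0.2   ]] [0.6275 0.025  0.2   ]
press yaw 0.062172910318167275
bed yaw 0.08419503451754569 [0.6366 0.1369 0.098 ]
```

Run:
```python
from h import *
t,s=C["top"],C["side"]
for a,b in(((310,221.5),(246.9,278)),((345,277),(188,341.2))):print("decoy",tri(ray(t,a),ray(s,b)))
print(T([.449,-.342,.20]), np.round(imaging.get_calibration("wrist")["T"],3).tolist())
```

```text
decoy (array([ 0.48033879, -0.24036661,  0.11360995]), np.float64(0.003939281588424213))
decoy (array([ 0.34952607, -0.32569042,  0.108471  ]), np.float64(0.002727223648055289))
[ 304.1 -199.1   41.9] [[0.344, -0.895, -0.283, 0.304], [-0.939, -0.328, -0.103, -0.608], [-0.001, 0.301, -0.954, 0.373], [0.0, 0.0, 0.0, 1.0]]
```

```bash
python3 -m inch '[60,50.7,-33.2,7, 0, 60,50.7,-33.2,7, 0, 60,50.7,-33.2,7, 0, 60,50.7,-33.2,7, 0, 60,50.7,-33.2,7, 0, 60,50.6,-33.1,7, 0, 60,0,0,0,10, 60,0,0,0,10]' 40
python3 -m inch '[60,0,0,0,6.7, 60,0,0,0,0, 60,0,0,0,0, 60,0,0,0,0, 60,0,0,0,0, 60,0,0,0,0, 60,0,0,0,0, 60,0,0,0,0]' 40
python3 - <<'E'
from h import *
import cv2
c=imaging.get_calibration("wrist");im=imaging.camera("wrist")
print(T([.449,-.342,.082]));np.savez("w1.npz",mtx=c["mtx"],T=c["T"])
cv2.imwrite("pics/w1.png",im[...,::-1])
from scipy import ndimage as nd
m=(im[...,0]>110)&(im[...,1]<70)&(im[...,2]<70)
l,n=nd.label(m)
for i in range(1,n+1):
    k=l==i
    if k.sum()>150: print(k.sum(),nd.center_of_mass(k)[::-1])
u=c["mtx"]@((c["T"][:3,:3].T@(np.array([.449,-.342,.095])-c["T"][:3,3])));print(u[:2]/u[2])
E
```

```text
clock: 1.1
tcp_pos: [0.4494, -0.3415, 0.2]
eef_rot: [-3.141, 0.004, 0.001]
contact_force: [0.7, -0.9, 0.0]
opening: 0.7
grasp_force: 0.0
clock: 2.1
tcp_pos: [0.4491, -0.3424, 0.2003]
eef_rot: [-3.136, 0.181, 0.0]
contact_force: [0.3, -0.8, 0.3]
opening: 0.703
grasp_force: 0.0
[-1.000e-01 -4.000e-01  1.183e+02]
1814 (np.float64(103.31367144432194), np.float64(174.79878721058435))
735 (np.float64(259.7551020408163), np.float64(190.934693877551))
355 (np.float64(244.60281690140846), np.float64(322.39718309859154))
[256.83432419 191.74199776]
```

View pics/w1.png

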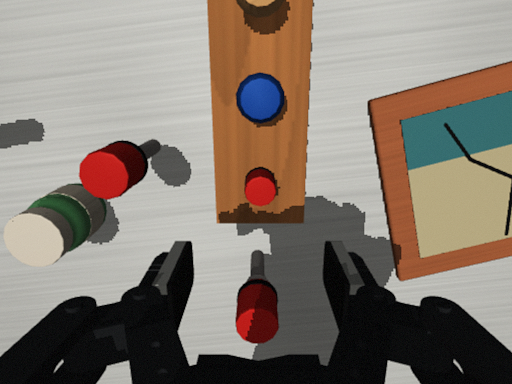

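The wrist picture shows the pin head top at (260,186), the blue and wooden gouges beyond it at (260,97) and (262,0), and the decoys clear of the descent.

Run:
```python
from h import *
import cv2
c=dict(np.load("w1.npz"))
im=cv2.imread("pics/w1.png")[160:220,230:290]
b=im.astype(int)
m=((b[...,2]>110)&(b[...,1]<70)).astype(np.uint8)
# bright = top face
v=im[...,2]; print(np.percentile(v[m>0],[5,25,50,75,95]))
top=(v>190)&(m>0);ys,xs=np.nonzero(top);print(xs.min()+230,xs.max()+230,ys.min()+160,ys.max()+160,xs.mean()+230,ys.mean()+160,top.sum())
p=atz(c,(xs.mean()+230,ys.mean()+160),.095);print(p,T([p[0],p[1],.082]))
```

```text
[140. 186. 189. 192. 197.]
246 273 177 199 257.49640287769785 185.20143884892087 278
[ 0.4539852  -0.34307103  0.095     ] [4.900e+00 1.000e-01 1.183e+02]
```

```bash
python3 -m inch '[60,3.5,1.5,24,0, 60,0,0,24,0, 60,0,0,24,0, 60,0,0,24,0, 60,0,0,22,0, 60,0,0,0,0, 20,0,0,0,0, 15,0,0,0,0]' 40
python3 -m inch '[15,0,0,0,0, 15,0,0,0,0, 15,0,0,0,0, 15,0,0,0,0, 15,0,0,-20,0, 15,0,0,-20,0, 15,0,0,-30,0, 15,0,0,-40,0]' 40
```

```text
clock: 3.15
tcp_pos: [0.4529, -0.3446, 0.0834]
eef_rot: [3.136, -0.181, 0.002]
contact_force: [-0.2, 0.5, 1.0]
opening: 0.283
grasp_force: 0.6
clock: 4.15
tcp_pos: [0.4521, -0.3441, 0.1934]
eef_rot: [-3.136, 0.181, 0.001]
contact_force: [1.0, 0.0, -0.2]
opening: 0.266
grasp_force: 39.2
```

```bash
python3 -m inch '[15,0,0,-50,0, 15,10,-30,-40,0, 15,20,-52,-20,0, 15,20,-56,-15,0, 15,20,-56,-12,0, 15,20,-56,0,0, 15,21,-56,0,0, 15,21,-56,0,0]' 40
python3 -m inch '[15,0,-26,0,-5.7, 15,0,0,0,-5, 15,0,0,0,0, 15,0,0,0,0, 15,0,0,0,0, 15,0,0,0,0, 15,0,0,0,0, 15,0,0,0,0]' 40
python3 - <<'E'
from h import *
import cv2
print(T([.6285,.026,.33]))
c=imaging.get_calibration("wrist");im=imaging.camera("wrist")
np.savez("w2.npz",mtx=c["mtx"],T=c["T"])
cv2.imwrite("pics/w2.png",im[...,::-1])
s=sense();p=s["tcp_pos"]
for q in((.6285,.026,.2),(p[0],p[1],p[2]-.069),(p[0],p[1],p[2]-.0+.013)):
    u=c["mtx"]@((c["T"][:3,:3].T@(np.array(q)-c["T"][:3,3])));print(q,u[:2]/u[2])
E
```

```text
clock: 5.15
tcp_pos: [0.6257, 0.0018, 0.3303]
eef_rot: [3.136, -0.181, 0.002]
contact_force: [1.5, -0.4, -1.0]
opening: 0.265
grasp_force: 39.3
clock: 6.15
tcp_pos: [0.6282, 0.0259, 0.3293]
eef_rot: [-3.14, -0.112, -0.0]
contact_force: [-0.1, -0.9, 0.2]
opening: 0.263
grasp_force: 39.3
[ 0.3 -0.1 -0.7]
(0.6285, 0.026, 0.2) [257.38121725 181.93833479]
(np.float64(0.6281604195147931), np.float64(0.025923937664895307), np.float64(0.26031662852172205)) [257.37678305 208.8905429 ]
(np.float64(0.6281604195147931), np.float64(0.025923937664895307), np.float64(0.34231662852172207)) [257.19180449 280.95184856]
```

View pics/w2.png

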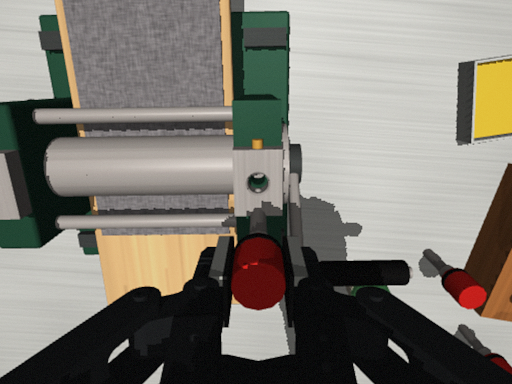

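The guide hole is at (258,182), where predicted. The pin's tip is around (260,208), so I'll enlarge that area.

Run:
```python
import cv2
im=cv2.imread("pics/w2.png")[160:320,205:315]
im=cv2.convertScaleAbs(im,alpha=1.8,beta=20)
cv2.imwrite("pics/w2c.png",cv2.resize(im,None,fx=3.7,fy=3.7,interpolation=cv2.INTER_CUBIC))
```

```text
(no output)
```

View pics/w2c.png

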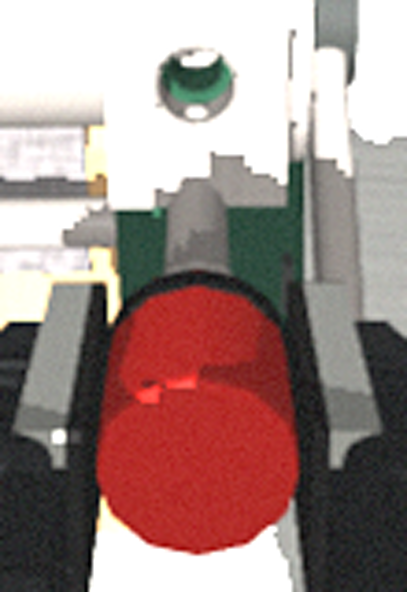

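```bash
python3 -m inch '[15,0.5,0,20,0, 15,0,0,20,0, 15,0,0,14,0, 15,0,0,8,0, 15,0,0,6,0, 15,0,0,3,0, 15,0,0,0,0, 15,0,0,0,0]' 40
python3 -m inch '[15,0,0,4,0, 15,0,0,4,0, 15,0,0,4,0, 15,0,0,4,0, 15,0,0,4,0, 15,0,0,3,0, 15,0,0,0,0, 15,0,0,0,0]' 40
```

```text
clock: 7.2
tcp_pos: [0.6289, 0.026, 0.2587]
eef_rot: [-3.139, -0.112, -0.001]
contact_force: [0.9, -0.9, -0.5]
opening: 0.263
grasp_force: 39.2
clock: 8.2
tcp_pos: [0.6287, 0.0261, 0.235]
eef_rot: [-3.139, -0.112, 0.0]
contact_force: [5.2, 0.8, -1.9]
opening: 0.262
grasp_force: 39.2
```

```bash
python3 -m inch '[15,0.6,0,0,0, 15,0,0,0,0, 15,0,0,1,0, 15,0,0,1,0, 15,0,0,0,0, 15,0,0,0,0, 15,0,0,0,0, 15,0,0,0,0]' 40
```

```text
clock: 9.2
tcp_pos: [0.6293, 0.026, 0.2334]
eef_rot: [-3.14, -0.112, -0.0]
contact_force: [3.4, 1.5, 0.3]
opening: 0.264
grasp_force: 39.5
```

```bash
python3 -m inch '[30,0,0,0,0, 40,0,0,0,0, 50,0,0,0,0, 50,0,0,0,0, 50,0,0,0,0, 50,0,0,-20,0, 50,0,0,-30,0, 50,0,0,-50,0]' 40
python3 - <<'E'
from h import *
import cv2
c=imaging.get_calibration("wrist")
im=imaging.camera("wrist");s=imaging.camera("side");t=imaging.camera("top")
f=lambda a:cv2.resize(np.ascontiguousarray(a[...,::-1]),(400,400),interpolation=cv2.INTER_CUBIC)
cv2.imwrite("pics/d.png",np.hstack([f(im[120:300,170:350]),f(s[90:220,205:335])]))
np.savez("w3.npz",mtx=c["mtx"],T=c["T"]);print(sense()["tcp_pos"])
for z in(.230,.244):
    for n,k in(("w",c),("s",C["side"])):
        u=k["mtx"]@((k["T"][:3,:3].T@(np.array((.6285,.026,z))-k["T"][:3,3])));print(n,z,u[:2]/u[2])
E
```

```text
clock: 10.2
tcp_pos: [0.6285, 0.0259, 0.3331]
eef_rot: [3.14, 0.112, -0.005]
contact_force: [0.4, 1.1, 1.2]
opening: 0.585
grasp_force: 0.0
[0.63028219 0.026234   0.33611844]
w 0.23 [257.28089284 192.0246199 ]
s 0.23 [268.68239517 131.07846442]
w 0.244 [257.25742312 198.29090483]
s 0.244 [268.77415777 125.44309474]
```

View pics/d.png

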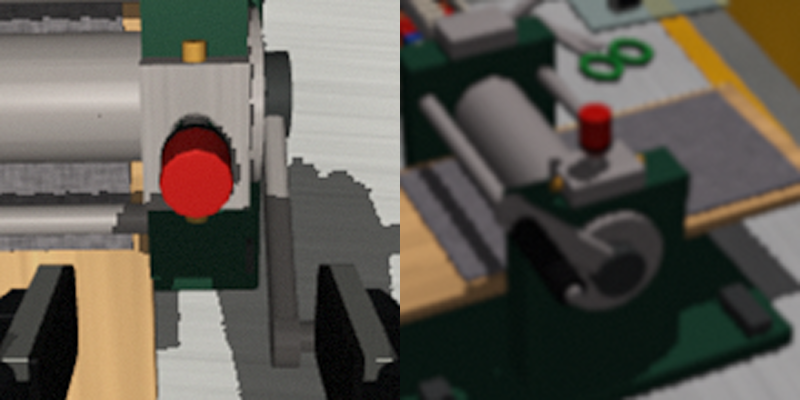

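The pin stands in the guide with its head top at side pixel (268.7,125.4), which matches the 0.244 m expected when it rests on the bushing. Next is the lever, with the tool turned so that the wrist camera keeps the pin in view.

```bash
python3 -m inch '[60,-20.4,22.4,4,0, 60,-20.4,22.4,4,0, 60,-20.4,22.4,4,0, 60,-20.4,22.4,4,0, 60,0,0,0,-10, 60,0,0,0,-10, 60,0,0,0,-10, 60,0,0,0,-10]'
python3 -m inch '[60,0,0,0,-10, 60,0,0,0,-10, 60,0,0,0,-10, 60,0,0,0,-10, 60,0,0,0,-10, 60,0,0,0,0, 60,0,0,0,0, 60,0,0,0,0]'
python3 - <<'E'
from h import *
import cv2
c=imaging.get_calibration("wrist")
im=imaging.camera("wrist");s=imaging.camera("side")
cv2.imwrite("pics/e.png",np.hstack([cv2.resize(a[...,::-1],(400,300)) for a in(im,s)]))
cv2.imwrite("pics/e_w.png",im[...,::-1])
np.savez("w4.npz",mtx=c["mtx"],T=c["T"]);print(sense()["joints"].round(2) if hasattr(sense()["joints"],"round") else sense()["joints"], T([.555,-.069,.203]))
for q in((.6285,.026,.244),(.6285,.026,.230),(.555,-.069,.203)):
    u=c["mtx"]@((c["T"][:3,:3].T@(np.array(q)-c["T"][:3,3])));print(q,u[:2]/u[2])
E
```

```text
clock: 11.35
tcp_pos: [0.5538, -0.0692, 0.3163]
eef_rot: [-2.908, -1.187, 0.002]
contact_force: [-0.1, -0.8, -0.2]
opening: 0.701
grasp_force: 0.0
clock: 12.35
tcp_pos: [0.5542, -0.0692, 0.3171]
eef_rot: [-2.143, -2.297, 0.0]
contact_force: [-0.6, 0.3, -0.1]
opening: 0.703
grasp_force: 0.0
[ 0.33  0.2  -0.38  1.76  0.08  1.2   0.01] [1.000e-01 8.000e-01 1.143e+02]
(0.6285, 0.026, 0.244) [399.96800055  59.16061175]
(0.6285, 0.026, 0.23) [390.71326032  60.73514185]
(0.555, -0.069, 0.203) [259.40549111 187.80623288]
```

View pics/e.png

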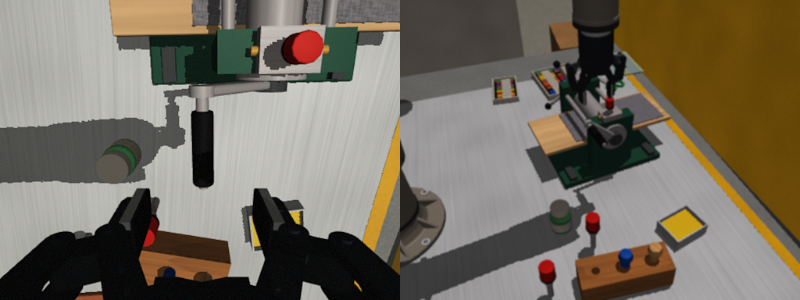

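The grip's middle is at wrist pixel (260,190), where predicted, and it lies between the fingers. The pin head shows at the upper right, about (388,60); I'll measure it exactly.

```bash
python3 - <<'E'
from h import *
import cv2
c=dict(np.load("w4.npz"))
b=cv2.imread("pics/e_w.png").astype(int)[0:120,330:450]
for th in(60,140,200,215):
    m=(b[...,2]>th)&(b[...,1]<b[...,2]*.35);y,x=np.nonzero(m);print(th,m.sum(),x.min()+330,x.max()+330,y.min(),y.max(),x.mean()+330,y.mean())
K,Tm=c["mtx"],c["T"]
pr=lambda q:(lambda u:u[:2]/u[2])(K@(Tm[:3,:3].T@(np.array(q)-Tm[:3,3])))
a=np.linspace(0,6.28,60)
for z in(.244,.214,.237,.207):
    P=np.array([pr((.6285+.012*np.cos(k),.026+.012*np.sin(k),z)) for k in a]);print(z,P.min(0),P.max(0))
print(pr((.6285,.026,.2)))
E
python3 -m inch '[60,0,0,25,0, 60,0,0,25,0, 60,0,0,25,0, 60,0,0,25,0, 60,0,0,10,0, 26,0,0,6,0, 26,0,0,0,0, 26,0,0,0,0]' 20
```

```text
60 1340 373 413 38 81 392.9097014925373 59.53731343283582
140 1279 374 413 39 80 393.52071931196247 59.45269741985926
200 446 377 405 41 69 389.4237668161435 53.7847533632287
clock: 13.45
tcp_pos: [0.5546, -0.0692, 0.2021]
eef_rot: [2.14, 2.299, 0.001]
contact_force: [-0.5, -0.4, 0.0]
opening: 0.304
grasp_force: 0.0Traceback (most recent call last):
  File "<stdin>", line 6, in <module>
    return umr_minimum(a, axis, None, out, keepdims, initial, where)
ValueError: zero-size array to reduction operation minimum which has no identity
```

```bash
cat > check.py <<'E'
from h import *
import sys
def blob(im,lo=60):
    b=im.astype(int);m=(b[...,0]>lo)&(b[...,1]<b[...,0]*.35)&(b[...,2]<b[...,0]*.35);return m
s=sense();f=R.from_rotvec(s["eef_rot"]).inv().apply(s["contact_force"])
c=imaging.get_calibration("wrist")
m=blob(imaging.camera("wrist"));k=C["side"]
u=c["mtx"]@(c["T"][:3,:3].T@(np.array((.6285,.026,.23))-c["T"][:3,3]));u=(u/u[2])[:2]
y,x=np.nonzero(m);ok=np.hypot(x-u[0],y-u[1])<40;x,y=x[ok],y[ok]
w=(len(x),x.mean().round(1)-u[0].round(1),y.mean().round(1)-u[1].round(1)) if len(x) else None
m=blob(imaging.camera("side"))[110:150,255:285];ys,xs=np.nonzero(m)
sd=(len(ys),ys.min()+110,ys.max()+110,round(ys.mean()+110,2)) if len(ys) else None
print("tcp",np.round(np.array(s["tcp_pos"])*1000,1),"Ftool",f.round(1),"wrist",w,"side",sd)
lim=float(sys.argv[1]) if len(sys.argv)>1 else 7
sys.exit(int(abs(f[1])>lim or (sd is not None and len(ys)>40 and sd[3]>float(sys.argv[2]) if len(sys.argv)>2 else False)))
E
python3 check.py
python3 -m inch '[26,0,2.3,-2,0, 26,0,2.3,-2,0, 26,0,2.3,-2,0, 26,0,2.3,-2,0, 26,0,2.3,-2,0, 26,0,2.3,-2,0, 26,0,2.3,-2,0, 26,0,2.3,-2,0]' 20
python3 check.py
```

```text
tcp [554.6 -69.2 202.1] Ftool [-0.4 -0.5 -0. ] wrist (61, np.float64(-34.19999999999999), np.float64(-11.000000000000004)) side (3, np.int64(125), np.int64(127), np.float64(126.0))
clock: 14.55
tcp_pos: [0.5726, -0.0678, 0.2174]
eef_rot: [-2.14, -2.299, 0.0]
contact_force: [-4.1, 0.5, 0.6]
opening: 0.305
grasp_force: 2.2
tcp [572.6 -67.8 217.4] Ftool [ 0.8 -4.1 -0.6] wrist (4390, np.float64(0.30000000000001137), np.float64(-3.700000000000003)) side None
```

```bash
python3 - <<'E'
s=open("check.py").read()
s=s.replace('u=(u/u[2])[:2]','Z=u[2];u=(u/u[2])[:2]').replace("<40;","<60;").replace('w=(len(x),','w=(len(x),y.min(),round(len(x)*(Z/c["mtx"][0,0])**2*1e6),')
open("check.py","w").write(s)
E
python3 check.py 8 && 
python3 -m inch '[26,0,1,-0.6,0, 26,0,1,-0.6,0, 26,0,1,-0.6,0, 26,0,1,-0.6,0, 26,0,1,-0.6,0, 26,0,0,0,0, 26,0,0,0,0, 26,0,0,0,0]' | grep -e force && python3 check.py 8 &&
python3 -m inch '[26,0,1,-0.6,0, 26,0,1,-0.6,0, 26,0,1,-0.6,0, 26,0,1,-0.6,0, 26,0,1,-0.6,0, 26,0,0,0,0, 26,0,0,0,0, 26,0,0,0,0]' | grep -e force && python3 check.py 8
```

```text
tcp [572.9 -67.7 217.6] Ftool [ 1.5 -2.8  0.7] wrist (5261, np.int64(0), 564, np.float64(2.6000000000000227), np.float64(-8.200000000000003)) side None
contact_force: [-2.4, 1.5, -0.3]
grasp_force: 1.2
tcp [577.7 -67.5 220.4] Ftool [ 1.7 -2.2  0.3] wrist (4975, np.int64(0), 560, np.float64(0.8000000000000114), np.float64(-8.399999999999999)) side None
contact_force: [-2.3, 1.8, 0.1]
grasp_force: 1.1
tcp [582.7 -67.2 223.4] Ftool [ 2.  -2.2 -0.1] wrist (4764, np.int64(0), 564, np.float64(-1.3999999999999773), np.float64(-8.300000000000004)) side None
```

```bash
sed -i 's/^sys.exit.*/sys.exit(int(abs(f[1])>lim or (w and w[2]<530)))/' check.py
python3 -m inch '[26,0,1,-0.5,0, 26,0,1,-0.5,0, 26,0,1,-0.5,0, 26,0,1,-0.5,0, 26,0,1,-0.4,0, 26,0,0,0,0, 26,0,0,0,0, 26,0,0,0,0]' | grep -e clock && python3 check.py 7 &&
python3 -m inch '[26,0,1,-0.4,0, 26,0,1,-0.4,0, 26,0,1,-0.4,0, 26,0,1,-0.4,0, 26,0,1,-0.5,0, 26,0,0,0,0, 26,0,0,0,0, 26,0,0,0,0]' | grep -e clock && python3 check.py 7 &&
python3 -m inch '[26,0,1,-0.4,0, 26,0,1,-0.4,0, 26,0,1,-0.3,0, 26,0,1,-0.4,0, 26,0,1,-0.3,0, 26,0,0,0,0, 26,0,0,0,0, 26,0,0,0,0]' | grep -e clock && python3 check.py 7 &&
python3 -m inch '[26,0,1,-0.3,0, 26,0,1,-0.3,0, 26,0,1,-0.3,0, 26,0,1,-0.3,0, 26,0,1,-0.3,0, 26,0,0,0,0, 26,0,0,0,0, 26,0,0,0,0]' | grep -e clock && python3 check.py 7
```

```text
clock: 17.95
tcp [587.6 -66.8 225.7] Ftool [ 2.6 -4.9  0. ] wrist (4581, np.int64(0), 563, np.float64(-5.199999999999989), np.float64(-8.600000000000001)) side None
clock: 19.05
tcp [592.7 -66.6 227.9] Ftool [ 0.9 -2.1  0.2] wrist (4331, np.int64(0), 551, np.float64(-4.300000000000011), np.float64(-11.400000000000006)) side None
clock: 20.15
tcp [597.6 -66.1 229.7] Ftool [ 0.9 -1.1  0.7] wrist (4243, np.int64(0), 556, np.float64(-7.199999999999989), np.float64(-11.700000000000003)) side None
clock: 21.25
tcp [602.7 -65.7 231.2] Ftool [ 0.2 -1.6  0.4] wrist (4133, np.int64(0), 554, np.float64(-8.900000000000034), np.float64(-12.5)) side None
```

```bash
cat > box.py <<'E'
from h import *
import sys
c=imaging.get_calibration("wrist");b=imaging.camera("wrist").astype(int)
m=(b[...,0]>60)&(b[...,1]<b[...,0]*.35)&(b[...,2]<b[...,0]*.35);m[160:]=0
y,x=np.nonzero(m);print("seen",x.min(),x.max(),y.max(),len(x))
a=np.linspace(0,6.28,90);pr=lambda q:(lambda u:u[:2]/u[2])(c["mtx"]@(c["T"][:3,:3].T@(np.array(q)-c["T"][:3,3])))
for h in(.214,.207):
    P=np.array([pr((.6285+.012*np.cos(k),.026+.012*np.sin(k),z)) for k in a for z in(h,h+.03)]);print(h,P[:,0].min().round(1),P[:,0].max().round(1),P[:,1].max().round(1))
E
python3 box.py
```

```text
seen 303 374 71 4129
0.214 308.1 395.1 80.9
0.207 305.8 387.1 81.0
```

Run:
```python
from h import *
c=dict(np.load("w4.npz"));a=np.linspace(0,6.28,90);pr=lambda q:(lambda u:u[:2]/u[2])(c["mtx"]@(c["T"][:3,:3].T@(np.array(q)-c["T"][:3,3])))
for h in(.214,.207,.2):
    P=np.array([pr((.6285+.012*np.cos(k),.026+.012*np.sin(k),z)) for k in a for z in(h,h+.03)]);print(h,P.min(0),P.max(0))
c=imaging.get_calibration("wrist");np.savez("w5.npz",mtx=c["mtx"],T=c["T"])
import cv2
w=imaging.camera("wrist");s=imaging.camera("side")
f=lambda a:cv2.resize(np.ascontiguousarray(a[...,::-1]),None,fx=400/a.shape[1],fy=400/a.shape[1],interpolation=cv2.INTER_CUBIC)
A,B=f(w[:260,200:460]),f(s[60:200,200:340]);cv2.imwrite("pics/g.png",np.hstack([A[:400],B[:400]]))
```

```text
0.214 [363.13465455  36.22300784] [421.22776083  81.51122392]
0.207 [360.04551761  37.83966301] [415.71318806  81.56302653]
0.2 [357.13288909  39.34896543] [410.55925691  81.61190952]
```

View pics/g.png

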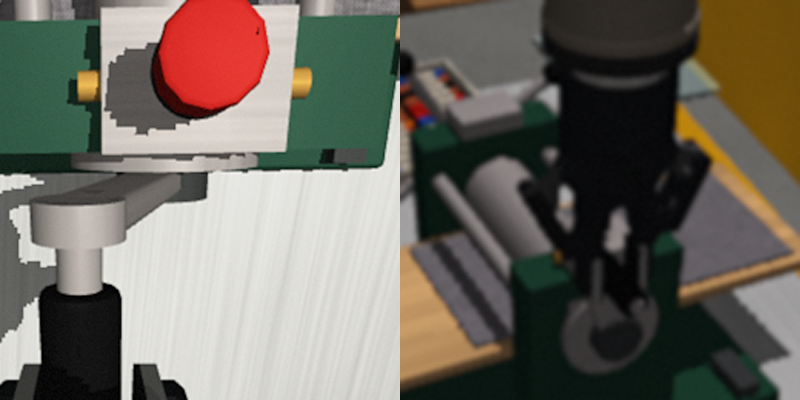

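The wrist view shows the pin still standing in the guide, its head at crop (213,57) leaning slightly towards the robot. The lever is nearly upright and the grip is in the fork. In the side view the hand hides the pin. I'll compare the head's size with both height hypotheses.

Run:
```python
from h import *
import cv2
c=dict(np.load("w5.npz"));K,Tm=c["mtx"],c["T"]
for z in(.244,.237):
    q=Tm[:3,:3].T@(np.array((.625,.026,z))-Tm[:3,3]);print(z,"Z",q[2],"diam px",K[0,0]*.024/q[2],"px",(K@q/q[2])[:2])
c4=dict(np.load("w4.npz"));q=c4["T"][:3,:3].T@(np.array((.625,.026,.244))-c4["T"][:3,3]);print("w4 diam",c4["mtx"][0,0]*.024/q[2])
# spring pins/steel block mean as reference: guide block far edge etc.
pr=lambda q:(lambda u:(u[:2]/u[2]).round(1))(K@(Tm[:3,:3].T@(np.array(q)-Tm[:3,3])))
ya=.075;e1=np.array([np.cos(ya),np.sin(ya),0]);e2=np.array([-np.sin(ya),np.cos(ya),0]);g=np.array([.6285,.026,.2])
for a in(-.028,.028): print("block near corner",a,pr(g+a*e1-.02*e2))
```

```text
0.244 Z 0.10933951892310019 diam px 73.59708412952321 px [347.39633628  40.77230557]
0.237 Z 0.11601508925375673 diam px 69.3622685171914 px [342.24841857  43.21912181]
w4 diam 42.076960977597906
block near corner -0.028 [268.   99.2]
block near corner 0.028 [387.3  98.8]
```

```bash
sed -i '/^sys.exit/d' check.py
cat >> check.py <<'E'
import json,os
if not w: sys.exit(1)
g=Z/c["mtx"][0,0]*1000;r=[w[3]*g,w[4]*g]
p=json.load(open("prev.json")) if os.path.exists("prev.json") else r
json.dump(r,open("prev.json","w"));print("res mm",np.round(r,2),"width mm",round((x.max()-x.min())*g,2))
sys.exit(int(abs(f[1])>lim or np.hypot(r[0]-p[0],r[1]-p[1])>1.0))
E
python3 check.py 7 &&
python3 -m inch '[26,0,.7,-.2,0, 26,0,.7,-.2,0, 26,0,.7,-.2,0, 26,0,.7,-.2,0, 26,0,.7,-.2,0, 26,0,.7,-.2,0, 26,0,.7,-.2,0, 26,0,.7,-.2,0]' | grep -e clock && python3 check.py 7 &&
python3 -m inch '[26,0,.7,-.2,0, 26,0,.7,-.2,0, 26,0,.7,-.2,0, 26,0,.7,-.2,0, 26,0,.7,-.2,0, 26,0,.7,-.2,0, 26,0,.7,-.1,0, 26,0,.7,-.1,0]' | grep -e clock && python3 check.py 7 &&
python3 -m inch '[26,0,.7,-.1,0, 26,0,.7,-.2,0, 26,0,.7,-.1,0, 26,0,.7,-.2,0, 26,0,.7,-.1,0, 26,0,.7,-.2,0, 26,0,.7,-.1,0, 26,0,.7,-.1,0]' | grep -e clock && python3 check.py 7
```

```text
tcp [602.6 -65.7 231.2] Ftool [ 1.4 -1.1 -0.6] wrist (4126, np.int64(0), 553, np.float64(-8.899999999999977), np.float64(-12.5)) side None
res mm [-3.26 -4.58] width mm 25.99invalid input: not JSON, or not a number
```

JSON needs leading zeros, so nothing moved.

```bash
python3 -m inch '[26,0,0.7,-0.2,0, 26,0,0.7,-0.2,0, 26,0,0.7,-0.2,0, 26,0,0.7,-0.2,0, 26,0,0.7,-0.2,0, 26,0,0.7,-0.2,0, 26,0,0.7,-0.2,0, 26,0,0.7,-0.2,0]' | grep -e clock && python3 check.py 7 &&
python3 -m inch '[26,0,0.7,-0.2,0, 26,0,0.7,-0.2,0, 26,0,0.7,-0.2,0, 26,0,0.7,-0.2,0, 26,0,0.7,-0.2,0, 26,0,0.7,-0.2,0, 26,0,0.7,-0.1,0, 26,0,0.7,-0.1,0]' | grep -e clock && python3 check.py 7 &&
python3 -m inch '[26,0,0.7,-0.1,0, 26,0,0.7,-0.2,0, 26,0,0.7,-0.1,0, 26,0,0.7,-0.2,0, 26,0,0.7,-0.1,0, 26,0,0.7,-0.2,0, 26,0,0.7,-0.1,0, 26,0,0.7,-0.1,0]' | grep -e clock && python3 check.py 7
```

```text
clock: 22.6
tcp [608.2 -65.3 232.7] Ftool [ 1.4 -2.9  0. ] wrist (4030, np.int64(0), 554, np.float64(-10.400000000000034), np.float64(-12.300000000000004)) side (6, np.int64(125), np.int64(128), np.float64(126.5))
res mm [-3.85 -4.56] width mm 25.94
clock: 23.7
tcp [613.7 -64.8 234.1] Ftool [ 1.9 -3.  -0.9] wrist (3943, np.int64(0), 553, np.float64(-11.800000000000011), np.float64(-10.5)) side (32, np.int64(124), np.int64(132), np.float64(127.47))
res mm [-4.42 -3.93] width mm 25.85
clock: 24.8
tcp [619.3 -64.5 235.3] Ftool [ 1.7 -3.9 -0.8] wrist (3332, np.int64(14), 475, np.float64(0.6999999999999886), np.float64(1.0)) side (16, np.int64(128), np.int64(131), np.float64(129.5))
res mm [0.26 0.38] width mm 24.55
```

The pin has dropped: it now stands upright and lower, and the force is only 4 N. I'll back off, lift clear and check with the side camera.

```bash
python3 -m inch '[26,0,-1,0,0, 26,0,-1,0,0, 28,0,0,0,0, 30,0,0,0,0, 30,0,0,-10,0, 30,0,0,-20,0, 30,0,0,-35,0, 30,0,0,-40,0]'
python3 -m inch '[0,0,0,-20,0, 0,0,0,0,0, 0,0,0,0,0, 0,0,0,0,0, 0,0,0,0,0, 0,0,0,0,0, 0,0,0,0,0, 0,0,0,0,0]' 20
python3 check.py
python3 - <<'E'
from h import *
print(T([.6285,.026,.3]))
E
```

```text
clock: 25.9
tcp_pos: [0.6171, -0.0646, 0.3418]
eef_rot: [-2.14, -2.299, 0.0]
contact_force: [0.6, -0.7, -0.7]
opening: 0.351
grasp_force: 0.0
clock: 26.9
tcp_pos: [0.6173, -0.0647, 0.3602]
eef_rot: [-2.141, -2.299, -0.0]
contact_force: [0.3, 1.0, 0.5]
opening: -0.003
grasp_force: 0.0
tcp [617.3 -64.7 360.2] Ftool [ 0.9  0.4 -0.5] wrist (840, np.int64(51), 451, np.float64(-1.1000000000000227), np.float64(2.299999999999997)) side (39, np.int64(128), np.int64(133), np.float64(129.82))
res mm [-0.81  1.69] width mm 22.73
[89.6 17.7 60.2]
```

```bash
python3 -m inch '[0,22.4,4.4,0,0, 0,22.4,4.4,0,0, 0,22.4,4.4,0,0, 0,22.4,4.4,0,0, 0,0,0,25,0, 0,0,0,25,0, 0,0,0,25,0, 0,0,0,25,0]' 40
python3 -m inch '[0,0,0,5,0, 0,0,0,3,0, 0,0,0,1,0, 0,0,0,1,0, 0,0,0,1,0, 0,0,0,0,0, 0,0,0,0,0, 0,0,0,0,0]'
```

```text
clock: 28.0
tcp_pos: [0.6285, 0.026, 0.2595]
eef_rot: [2.141, 2.299, 0.0]
contact_force: [-0.5, 0.3, 0.1]
opening: -0.005
grasp_force: 0.0
clock: 29.0
tcp_pos: [0.6285, 0.026, 0.2493]
eef_rot: [-2.141, -2.299, -0.0]
contact_force: [0.2, 0.7, -0.4]
opening: -0.002
grasp_force: 0.0
```

```bash
python3 -m inch '[0,0,0,0.5,0, 0,0,0,0.5,0, 0,0,0,0.5,0, 0,0,0,0.5,0, 0,0,0,0.5,0, 0,0,0,0.5,0, 0,0,0,0,0, 0,0,0,0,0]'
python3 -m inch '[0,0,0,0.5,0, 0,0,0,0.5,0, 0,0,0,0.5,0, 0,0,0,0,0, 0,0,0,0,0, 0,0,0,0,0, 0,0,0,0,0, 0,0,0,0,0]'
```

```text
clock: 30.0
tcp_pos: [0.6285, 0.026, 0.2463]
eef_rot: [-2.141, -2.299, -0.0]
contact_force: [-0.8, 1.7, 2.3]
opening: 0.003
grasp_force: 1.0
clock: 31.0
tcp_pos: [0.6284, 0.0259, 0.2447]
eef_rot: [-2.141, -2.299, 0.0]
contact_force: [0.1, -0.4, 1.8]
opening: 0.002
grasp_force: 0.9
```

```bash
python3 -m inch '[0,0,0,0.5,0, 0,0,0,0.5,0, 0,0,0,0.5,0, 0,0,0,0.5,0, 0,0,0,0,0, 0,0,0,0,0, 0,0,0,0,0, 0,0,0,0,0]'
python3 -m inch '[0,0,0,0.5,0, 0,0,0,0.5,0, 0,0,0,0.5,0, 0,0,0,0,0, 0,0,0,0,0, 0,0,0,0,0, 0,0,0,0,0, 0,0,0,0,0]'
```

```text
clock: 32.0
tcp_pos: [0.6285, 0.0259, 0.2427]
eef_rot: [-2.141, -2.299, -0.0]
contact_force: [0.1, 0.4, 0.2]
opening: 0.004
grasp_force: 0.0
clock: 33.0
tcp_pos: [0.6285, 0.0261, 0.2414]
eef_rot: [2.14, 2.3, 0.001]
contact_force: [-0.7, 0.8, 5.7]
opening: 0.001
grasp_force: 2.7
```

```bash
python3 -m inch '[0,0,0,0.5,0, 0,0,0,0.5,0, 0,0,0,0.5,0, 0,0,0,0,0, 0,0,0,0,0, 0,0,0,0,0, 0,0,0,0,0, 0,0,0,0,0]'
```

```text
clock: 34.0
tcp_pos: [0.6287, 0.0264, 0.2412]
eef_rot: [2.14, 2.299, 0.002]
contact_force: [-6.2, 0.8, 18.2]
opening: 0.004
grasp_force: 9.3
```

```bash
python3 -m inch '[0,0,0,-5,0, 0,0,0,-20,0, 0,0,0,-40,0, 0,0,0,-50,0, 0,-40,-30,-10,0, 0,-50,-40,0,0, 0,-50,-40,0,0, 0,-50,-40,0,0]'
python3 -m inch '[0,0,0,0,0, 0,0,0,0,0, 0,0,0,0,0, 0,0,0,0,0, 0,0,0,0,0, 0,0,0,0,0, 0,0,0,0,0, 0,0,0,0,0]'|grep tcp
python3 - <<'E'
from h import *
import cv2
s=imaging.camera("side");b0=cv2.imread("pics/side0.png")
b=s.astype(int)[105:160,250:290];m=(b[...,0]>110)&(b[...,1]<b[...,0]*.4);y,x=np.nonzero(m)
print(len(y),y.min()+105,y.max()+105,x.min()+250,x.max()+250)
k=C["side"];a=np.linspace(0,6.28,90)
for h in(.2,.207,.214):
    P=np.array([(lambda u:u[:2]/u[2])(k["mtx"]@(k["T"][:3,:3].T@(np.array((.6285+.012*np.cos(t),.026+.012*np.sin(t),z))-k["T"][:3,3]))) for t in a for z in(h,h+.03)]);print(h,P.min(0),P.max(0))
cv2.imwrite("pics/z.png",cv2.resize(np.ascontiguousarray(s[85:205,200:360,::-1]),(800,600),interpolation=cv2.INTER_CUBIC))
E
```

```text
clock: 35.0
tcp_pos: [0.4937, -0.172, 0.366]
eef_rot: [2.14, 2.299, 0.001]
contact_force: [0.6, -0.3, -0.1]
opening: 0.002
grasp_force: 0.0
tcp_pos: [0.495, -0.1705, 0.3647]
29 129 133 265 274
0.2 [262.92255082 127.9726305 ] [274.35869719 146.02808514]
0.207 [262.94218373 125.17857953] [274.42966978 143.31713658]
0.214 [262.96198899 122.35974289] [274.50127765 140.58216956]
```

```bash
python3 -m inch '[0,50,0,0,0, 0,50,0,0,0, 0,50,0,0,0, 0,50,0,0,0, 0,50,0,0,0, 0,0,0,0,0, 0,0,0,0,0, 0,0,0,0,0]'|grep tcp
python3 - <<'E'
from h import *
import cv2
s=imaging.camera("side")
b=s.astype(int)[105:160,250:290]
for lo in(60,110):
    m=(b[...,0]>lo)&(b[...,1]<b[...,0]*.4);y,x=np.nonzero(m);print(len(y),y.min()+105,y.max()+105,x.min()+250,x.max()+250)
cv2.imwrite("pics/z.png",cv2.resize(np.ascontiguousarray(s[85:205,200:360,::-1]),(800,600),interpolation=cv2.INTER_CUBIC))
E
```

```text
tcp_pos: [0.4773, 0.0778, 0.3647]
31 129 134 265 274
29 129 133 265 274
```

Run:
```python
import cv2
z=cv2.imread("pics/z.png");d=cv2.resize(z,(160,120),interpolation=cv2.INTER_AREA)
for r in range(122,152): print(r,d[r-85,269-200][::-1].tolist(),d[r-85,273-200][::-1].tolist())
```

```text
122 [147, 146, 145] [149, 147, 148]
123 [148, 147, 147] [148, 148, 148]
124 [149, 148, 148] [147, 147, 147]
125 [149, 149, 149] [148, 146, 144]
126 [148, 146, 146] [148, 138, 129]
127 [145, 130, 126] [142, 124, 107]
128 [148, 95, 88] [127, 99, 87]
129 [155, 51, 43] [127, 68, 65]
130 [156, 29, 24] [143, 38, 39]
131 [151, 56, 55] [156, 21, 20]
132 [140, 99, 98] [155, 21, 18]
133 [129, 116, 115] [137, 31, 29]
134 [107, 102, 102] [101, 39, 38]
135 [78, 76, 76] [67, 43, 43]
136 [70, 66, 67] [56, 50, 50]
137 [89, 84, 84] [58, 55, 55]
138 [102, 97, 96] [53, 49, 50]
139 [95, 89, 89] [35, 33, 34]
140 [71, 67, 67] [18, 17, 17]
141 [45, 42, 43] [9, 9, 10]
142 [26, 25, 26] [9, 9, 10]
143 [18, 17, 17] [9, 9, 10]
144 [17, 16, 16] [9, 9, 10]
145 [21, 20, 19] [8, 8, 9]
146 [27, 25, 26] [7, 6, 6]
147 [37, 34, 34] [6, 5, 7]
148 [46, 43, 43] [4, 4, 5]
149 [51, 48, 48] [6, 7, 6]
150 [55, 51, 52] [16, 15, 16]
151 [54, 50, 51] [31, 29, 29]
```

```bash
python3 -m inch '[0,-38,32.4,1.1,0, 0,-38,32.4,1.1,0, 0,-38,32.4,1.1,0, 0,-38,32.4,1.1,0, 0,0,0,0,0, 0,0,0,0,0, 0,0,0,0,0, 0,0,0,0,0]'|grep tcp
python3 check.py
python3 - <<'E'
from h import *
c=imaging.get_calibration("wrist");b=imaging.camera("wrist").astype(int)
m=(b[...,0]>60)&(b[...,1]<b[...,0]*.35)&(b[...,2]<b[...,0]*.35);y,x=np.nonzero(m);a=np.linspace(0,6.28,90)
pr=lambda q:(lambda u:u[:2]/u[2])(c["mtx"]@(c["T"][:3,:3].T@(np.array(q)-c["T"][:3,3])))
u=pr((.6285,.026,.22));k=np.hypot(x-u[0],y-u[1])<40;x,y=x[k],y[k];print("seen",x.min(),x.max(),y.min(),y.max(),len(x))
for h in(.214,.207,.2):
    P=np.array([pr((.6285+.012*np.cos(k),.026+.012*np.sin(k),z)) for k in a for z in(h,h+.03)]);print(h,P.min(0).round(1),P.max(0).round(1))
E
```

```text
tcp_pos: [0.617, -0.0629, 0.3608]
tcp [617.  -62.9 360.8] Ftool [-0.1 -0.4 -1.1] wrist (796, np.int64(54), 432, np.float64(-1.1000000000000227), np.float64(2.299999999999997)) side (24, np.int64(129), np.int64(133), np.float64(130.75))
res mm [-0.81  1.69] width mm 22.82
seen 266 296 53 85 798
0.214 [265.7  47.4] [301.1  84.1]
0.207 [265.5  48.4] [299.9  84.1]
0.2 [265.3  49.4] [298.8  84. ]
```

```bash
python3 -c "
from rig import ctrl;print(ctrl.job_done())"
```

```text
the job is handed in; nothing more can be done
None
```

I handed the job in: the pin was placed on the bushing, it dropped into the cross-hole when I swung the lever, and I pressed it down to a hard stop at 18 N, where the fingertip height put its head within about 1 mm of flush. The verdict wasn't shown, and the lever partly hid the seated head from the side camera.

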